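Gauge the neck bore of a bedside lamp

ROBOT

A 6-joint arm with a two-finger parallel gripper is mounted at the origin on the work surface. World frame = base frame: x ahead of the robot, y to its left, z up, the work surface at z = 0. Lengths are in m, angles in rad, forces in N, time in s.
With the tool pointing down it reaches from about 0.3 to 0.875 m from the base axis. Payload 6.4 kg.
Tool frame: the origin (TCP) lies at the very end of the fingers, on their centre line; the grasp point (between the pads) lies 19 mm behind it; z points along the fingers, y is the line along which they close (so a half turn about z gives the same grasp; the last joint's range is limited). The gripper opens to 85 mm and grips with 20 to 120 N. Pads are 22 mm wide; open, the fingers measure 114 mm over their backs; the gripper's body (76 mm by 85 mm) begins 54 mm behind the grasp point. The pads swing forward as they close: fully open they stand 13 mm farther back than shut.
Start: joints at [-0.206, 0.181, 1.607, -0, 1.354, -0.206], TCP at [0.575, 0, 0.231] pointing down, gripper open.
Joint ranges: [-2.99, 2.99], [-0.89, 2.07], [0.3, 2.58], [-1.14, 4.28], [0, 2.63], [-3.12, 3.12]. Speed limits (rad/s): [2.57, 2.57, 3.01, 3.14, 3.14, 3.14].

INTERFACE

Orientations are given as a unit quaternion [w, x, y, z].
In Python, from bench import ctrl gives the robot as it stands.
- The arm moves only by the tool jog_arm, never from a script. Its argument "series" is a list that holds one entry, the list of rows, each a list of 7 numbers: the shift along the tool's x, y, z in mm, then the turn, a rotation vector about the tool's x, y, z in rad, then the finger opening in mm, from 0 to 85.4. In form: [[[tx, ty, tz, rx, ry, rz, gripper], ...]]. A call has exactly 10 rows; each row shifts and turns the commanded pose from where the row before left it, along the tool's axes as they then stand; what a row does not reach is not made up. A row lasts 1/10 s, in which the tool goes at most 50 mm and 8.59 degrees, less where a joint would pass 70% of its speed; a pose out of reach is approached as far as the arm can. A call with a gripper value outside its range is refused whole. The fingers move at their own pace and stop on an object; the grip force is fixed at half the most. Time passes only in rows, so rows that do not move let the fingers close, or fill a call up. It gives the time, the measured TCP pose, the force, the opening and the grip force at its end, in the units of the state.
- ctrl.get_obs(): the state, without advancing time (a new reading comes with each control period).
- ctrl.camera(name): name is "scene" or "side" or "wrist"; returns a dict with "frame" (480x640x3 uint8, blue, green, red), "z_map" (480x640 float32, m along the optical axis (not along the pixel's ray), 0 where there is no reading), "fx", "fy", "cx", "cy" (pixels), "k1" (the pictures are not rectified: a ray, as slopes to the right and down, at radius r is drawn at 1 + k1 r^2 times it, then the intrinsics apply), "xyz" and "rotation" of the camera in the world. Camera axes: x right, y down, z forward; pixel columns grow to the right and rows downward; lengths in m; the calibration is good to about 2 mm. A picture is of the moment at which its call begins.
- ctrl.hand_in(): hands the job in; it is judged then, once.
The state is a dict: "time_s": time; "q": joint angles; "dq": joint speeds; "joint_efforts": joint torques, N m; "eef_pos": TCP position; "eef_rot": TCP orientation; "wrist_force": force on the tool from outside, world axes, zero at the start; "torque": the same for the moment, N m; "opening": opening from 0.0 (shut) to 1.0 (fully open); "grasp_force": force on a finger pad.
Only numpy, scipy, OpenCV 4.12 (cv2) and the standard library are available. Lean on these libraries where they do the work, as an engineer would, in place of code of your own. Each camera call takes 0.05 s, during which the arm holds its last target. There are 200 camera calls.

TASK

Measure the neck bore of the lamp base with the telescoping gauge: with the gauge still locked and closed, lower it fully home in the brass neck, flip its rocker so that the plungers spring out against the bore, then flip it back to lock them there. Take the locked gauge out, keeping the measured width, and stand it fully home and upright in its wooden stand, rocker still locked, and let go. The lamp is brittle, so go by feel and never press or drag on it hard (25 N at the most), do not knock the gauge or drop it, and leave the noise machine, remote and tissue box where they are.

Things in the scene. Friction and masses are not known exactly. Their poses are not given: they have to be found in the camera images.
- lamp: Lamp base without its shade, fixed: nickel foot, white marbled ball 138 mm across, brass neck 68 mm across on top. Origin: on the axis of the bore, 112 mm below the brass rim; z up. Its foot is screwed out by 0 to 8 mm. In the neck is a blind, upright bore 33 mm in diameter (10-sided inside, 33 mm across its flats) and 62 mm deep. Its rim is flat and level.
- bore_mouth (a point): Centre of the mouth of the lamp's bore, level with the brass rim, 112 to 120 mm above the dresser top as its foot is set.
- stand: Wooden stand for the gauge, fixed: block 85 x 85 x 60 mm with an upright through hole 40 mm in diameter in its middle. Origin: centre of the underside; z up. The gauge hangs in it by its flange, so its origin is then 60 mm above the dresser top.
- gauge: Telescoping bore gauge, about 0.3 kg, starts upright in the stand, turned up to about 1 rad. Origin: centre of the underside of its steel flange (54 mm across, 6 mm thick), on its axis; z up along the handle, x along the plungers and the rocker. It fits the bore at any turn. Fully home in the lamp the flange lies flat on the brass rim.
- gauge_handle (a point): Middle of the gauge's blue handle, on its axis, 25 mm above the gauge's origin. The handle is 26 mm along the gauge's x and 22 mm along y, with flat sides, and reaches from 6 to 44 mm above the origin; the rocker sits over it, up to 70 mm. Grip it along y with the fingers astride the rocker.
- gauge_foot (a point): Middle of the gauge's lower end, 48 mm below its origin. Below the flange comes a round pilot 32 mm in diameter (0 to -26 mm, its lower edge with a lead-in 1 mm wide and 2 mm high), then the head, 26 mm in diameter, down to the foot. The two plungers come out of the head to +x and -x, 36 mm below the origin.
- green_end (a point): Point on top of the rocker's green half, 21 mm along the rocker from its pivot on the gauge's +x side, 14 mm above the pivot when level. Smooth, slippery plastic. Pressing this end down sets the plungers free. It stands proud by about 5 mm while the gauge is locked.
- red_end (a point): Point on top of the rocker's red half, 21 mm along the rocker from its pivot on the gauge's -x side, 14 mm above the pivot when level. Pressing this end down locks the plungers where they are. It stands proud by about 5 mm while the gauge is free.
- rocker (a joint): Angle of the rocker (48 x 16 x 6 mm): about -0.25 rad locked (red end down, at the start), about +0.25 rad free (green end down). Its pivot is 50 mm above the gauge's origin. About 6 N down on the outer 8 mm of the raised end turns it; before level it gives way and snaps to its stop, where it stays. Press slowly.
- plunger (a joint): How far each plunger stands out of the head, in m (both move alike): about 0 closed (26 mm over both), 0.0035 to 0.004 against the wall of the lamp's bore, 0.005 fully out. When the gauge is free a spring pushes them out with about 1 N; when it is locked friction of about 2.4 N holds them, and a firmer push could still shift them: so draw the gauge straight out.
- noise_machine: Cream-coloured round noise machine, loose, 100 mm across, 58 mm tall. Origin: centre of the underside.
- remote: Dark remote control lying flat, loose, 165 x 42 x 18 mm, long side along its x. Origin: centre of the underside.
- tissue_box: Pale cardboard tissue box, loose, 110 x 110 x 110 mm. Origin: centre of the underside.
Things that resemble listed ones, but are neither listed nor needed, are in the scene too. There is more than one size of the gauge; the one meant has the size given above.

How it is judged:
On the way, in this order (a step that is already met when the one before it is completed fails the run):
1. the gauge is fully home in the lamp's bore, upright, locked and with its plungers closed (z of gauge in the frame of bore_mouth between -0.003 and 0.002 m and horizontal distance between gauge and bore_mouth below 0.003 m and angle between gauge's own z axis and vertical below 0.05 rad and value of joint rocker below -0.15 rad and value of joint plunger below 0.002 m), for 0.2 s.
2. the rocker is flipped to free and the plungers have sprung out against the bore, the gauge still home (z of gauge in the frame of bore_mouth between -0.003 and 0.002 m and horizontal distance between gauge and bore_mouth below 0.003 m and angle between gauge's own z axis and vertical below 0.05 rad and value of joint plunger between 0.0025 and 0.0044 m and value of joint rocker above 0.15 rad), for 0.2 s.
3. the rocker is flipped back to locked with the plungers against the bore, the gauge still home (z of gauge in the frame of bore_mouth between -0.003 and 0.002 m and horizontal distance between gauge and bore_mouth below 0.003 m and angle between gauge's own z axis and vertical below 0.05 rad and value of joint plunger between 0.0025 and 0.0044 m and value of joint rocker below -0.15 rad), for 0.2 s.
At the end, for the whole second after the job is handed in: The gauge stands in its stand: flange on the wood within 3 mm, axis within 7 mm of the hole's, upright within 0.06 rad, at rest and let go, the rocker locked (below -0.15 rad) and the plungers still at the measured width (each 2.5 to 4.4 mm out) (z of gauge in the frame of stand between 0.057 and 0.063 m and horizontal distance between gauge and stand below 0.007 m and angle between gauge's own z axis and vertical below 0.06 rad and value of joint rocker below -0.15 rad and value of joint plunger between 0.0025 and 0.0044 m and linear speed of gauge below 0.02 m/s and contact force between the fingers and gauge below 0.1 N); the robot touches nothing.
It fails at once if the lamp is pressed, dragged or knocked with more than 25 N (contact force between anything else and lamp above 25 N).
It fails at once if the rocker is freed or the plungers spring out beyond the measured width while the gauge is out of the lamp's bore ((value of joint rocker above 0.1 rad or value of joint plunger above 0.0048 m) and (z of gauge in the frame of bore_mouth above 0.008 m or horizontal distance between gauge and bore_mouth above 0.01 m)).
It fails at once if the gauge is tipped over or falls on the dresser (angle between gauge's own z axis and vertical above 0.5 rad or height (world z) of gauge below 0.04 m).
It fails at once if the gauge is dropped or banged into the stand (over 60 N) (contact force between gauge and stand above 60 N).
It fails at once if the noise machine, remote or tissue box is moved by more than 20 mm (distance of any of noise_machine, remote, tissue_box from where it was at the start of the episode above 0.02 m).
It also fails if it takes over 72 s, if anything falls off the work surface, if the arm or the gripper's body presses on something with over 40 N, if the wrist force passes 120 N, or if a joint passes its speed limit or range.

## Working session

There is one attempt and no reset: what is moved stays moved. The work goes in short steps, Python scripts to look and compute and a tool call to move; the robot and the scene stay as the last step left them, time stands still between calls to the robot, and variables do not carry over. Pictures are saved under pics/ and viewed, at most 10 in all, crops included, and the job is handed in when it is done.

Besides the shell and the picture viewer there is one more tool, called after "Call:" as name(argument=value, ...) on one line, values as JSON. jog_arm: Moves the arm, as the interface text tells. Its arguments: {"type":"object","properties":{"series":{"type":"array"}},"required":["series"]}

```bash
mkdir -p pics; ls; cat > h.py <<'E'
import numpy as np, cv2
from bench import ctrl
from scipy.spatial.transform import Rotation as R
def cam(n):
    c=ctrl.camera(n); return c
def rotm(c):
    r=np.array(c["rotation"],float)
    return r if r.shape==(3,3) else R.from_quat(r[[1,2,3,0]]).as_matrix()
def ray(c,u,v):
    d=np.array([(u-c["cx"])/c["fx"],(v-c["cy"])/c["fy"]],float); s=d.copy()
    for _ in range(20): s=d/(1+c["k1"]*(s@s))
    return rotm(c)@np.array([s[0],s[1],1.])
def plane(c,u,v,z):
    d=ray(c,u,v); o=np.array(c["xyz"]); return o+d*(z-o[2])/d[2]
def depthpts(c):
    K=np.array([[c["fx"],0,c["cx"]],[0,c["fy"],c["cy"]],[0,0,1.]])
    v,u=np.mgrid[:480,:640]; p=np.stack([u.ravel(),v.ravel()],1).astype(float)
    d=(p-[c["cx"],c["cy"]])/[c["fx"],c["fy"]]; s=d.copy()
    for _ in range(20): s=d/(1+c["k1"]*(s**2).sum(1,keepdims=True))
    z=c["z_map"].ravel()
    P=np.c_[s*z[:,None],z]@rotm(c).T+np.array(c["xyz"])
    P[z==0]=np.nan
    return P.reshape(480,640,3)
def proj(c,p):
    q=rotm(c).T@(np.array(p)-np.array(c["xyz"])); s=q[:2]/q[2]; s=s*(1+c["k1"]*(s@s))
    return s[0]*c["fx"]+c["cx"],s[1]*c["fy"]+c["cy"]
E
python3 - <<'E'
from h import *
for n in ("scene","side","wrist"):
    c=cam(n); cv2.imwrite(f"pics/{n}0.png",c["frame"]); np.save(f"{n}0.npy",c,allow_pickle=True)
    print(n,c["fx"],c["cx"],c["cy"],c["k1"],c["xyz"],np.array(c["rotation"]).tolist())
im=np.hstack([cv2.imread(f"pics/{n}0.png") for n in ("scene","side")])
print(ctrl.get_obs())
E
```

```text
pics
scene 607.5533785043822 331.2465705024102 239.00664285378113 -0.14198830446898805 [1.24640352 0.34179213 0.83885466] [-0.19527138431295196, 0.4488125530904067, 0.8002056799465993, -0.3465649267282759]
side 479.4965935299108 318.4025458876628 238.12048278200223 -0.025642818532728644 [ 0.38504775 -0.87206527  0.64896577] [-0.4562343175069717, 0.8822331114712652, -0.10294981883617028, 0.054002956903094805]
wrist 383.2364089675068 311.5916986407616 238.03978674203063 -0.0737093578189899 [0.5759167  0.08049676 0.37325827] [0.15864572291511675, 0.9873349500594772, -0.0003330453327125189, -0.0010583348222477874]
{'time_s': 0.15, 'q': array([-2.06336518e-01,  1.81390487e-01,  1.60778245e+00, -4.57755596e-06,
        1.35378957e+00, -2.06310505e-01]), 'dq': array([-0.00014418, -0.00169837, -0.00300555, -0.00056669,  0.00152123,
        0.0002283 ]), 'joint_efforts': array([ 1.94259010e-03, -4.45260644e+01, -3.51692533e+01, -1.26067753e-04,
        5.82284134e-03,  2.14055274e-05]), 'eef_pos': array([5.74576050e-01, 8.37903251e-05, 2.30577799e-01]), 'eef_rot': array([-5.72039450e-04,  7.07115463e-01,  7.07097768e-01, -3.76696168e-04]), 'wrist_force': array([0.54388788, 0.91355014, 0.1301395 ]), 'torque': array([ 0.00687   ,  0.01218355, -0.00165165]), 'grasp_force': 0.0, 'opening': 0.9988791177503046}
```

View pics/scene0.png

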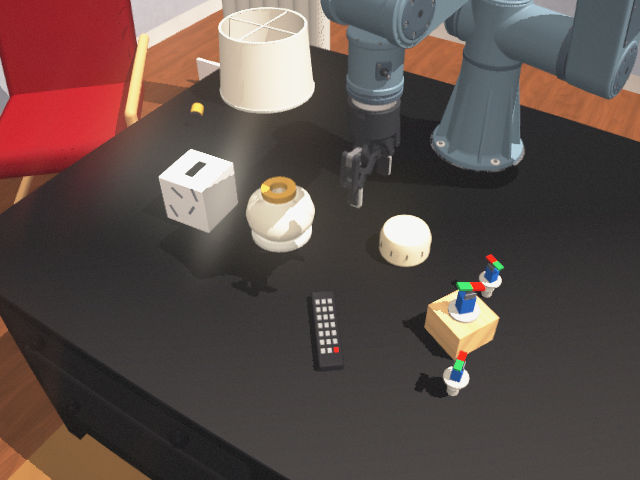

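View pics/side0.png

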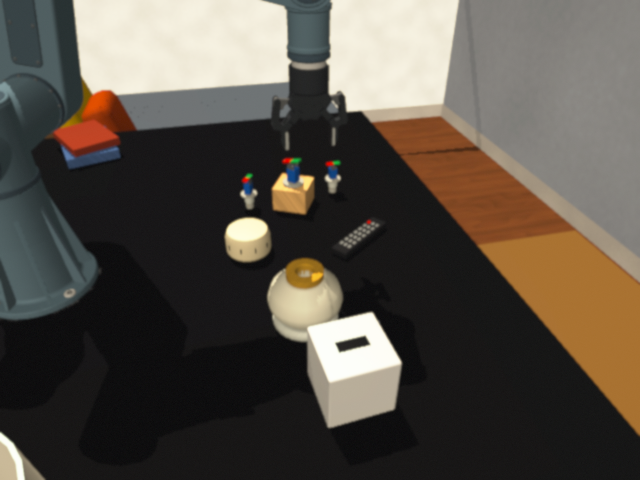

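View pics/wrist0.png

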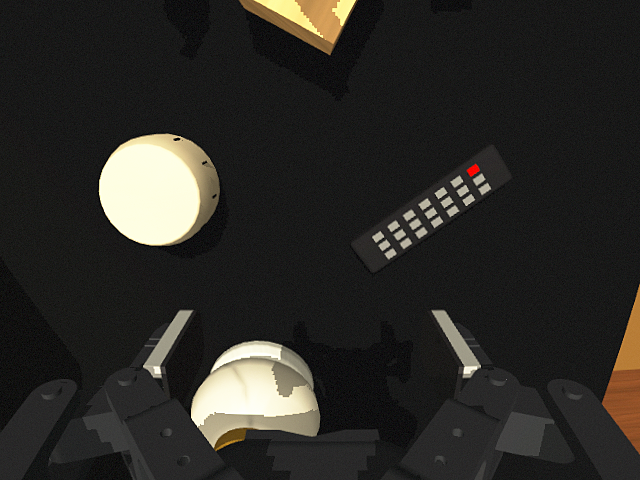

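Scene picture: lamp neck at (279,188), stand at (461,322) with one gauge in it at (465,300), and two look-alikes at (490,275) and (456,375) with smaller flanges. The noise machine is at (405,240), the remote at (326,330) and the tissue box at (198,190). The lamp and stand also show in the side view at (305,272) and (294,190). The wrist view has only the stand's edge, at (300,20). Next I'll measure roughly.

```bash
cat >> h.py <<'E'
def comps(m,minA=8):
    n,l,s,ce=cv2.connectedComponentsWithStats(m.astype(np.uint8)); return [(s[i,4],ce[i],l==i) for i in range(1,n) if s[i,4]>=minA]
def masks(f):
    h=cv2.cvtColor(f,cv2.COLOR_BGR2HSV).astype(int); H,S,V=h[...,0],h[...,1],h[...,2]
    return dict(red=((H<6)|(H>174))&(S>180)&(V>100),green=(H>50)&(H<75)&(S>150)&(V>70),blue=(H>100)&(H<125)&(S>150)&(V>60),brass=(H>10)&(H<25)&(S>150)&(V>60),white=(S<30)&(V>150))
E
python3 - <<'E'
from h import *
for n in ("scene","side"):
    c=np.load(f"{n}0.npy",allow_pickle=True).item(); P=depthpts(c); M=masks(c["frame"])
    for k in ("red","green","blue","brass"):
        for a,ce,m in comps(M[k]):
            q=np.nanmedian(P[m],0)
            if 0.2<q[0]<1 and abs(q[1])<.6 and q[2]<.3 and q[2]>.01: print(n,k,a,ce.round(1),q.round(3))
# rim by depth: lamp points at z>0.105
    ok=(P[...,2]>.108)&(P[...,2]<.126)&M["brass"]
    for a,ce,m in comps(ok,30): print(n,'rim',a,ce.round(1),np.nanmin(P[m],0).round(3),np.nanmax(P[m],0).round(3))
    for a,ce,m in comps(M["white"],20):
        q=P[m]; 
        if np.nanmedian(q[:,0])<1 and np.nanmedian(q[:,2])<.15: print(n,'white',a,ce.round(1),np.nanmin(q,0).round(3),np.nanmax(q,0).round(3))
E
```

```text
scene red 57 [490.9 257.9] [0.454 0.191 0.085]
scene red 101 [477.5 286. ] [0.563 0.202 0.12 ]
scene red 25 [335.8 349.5] [0.724 0.033 0.02 ]
scene red 69 [461.9 355.6] [0.677 0.228 0.086]
scene green 57 [498.2 265.2] [0.464 0.209 0.085]
scene green 119 [463.7 286. ] [0.581 0.184 0.127]
scene green 77 [458.2 364.9] [0.695 0.23  0.085]
scene blue 141 [491.5 274.5] [0.464 0.203 0.059]
scene blue 284 [464.2 303. ] [0.58  0.191 0.089]
scene blue 94 [456.  375.2] [0.695 0.231 0.058]
scene brass 381 [279.7 187.3] [ 0.509 -0.221  0.113]
scene rim 380 [279.7 187.3] [ 0.48  -0.258  0.109] [ 0.545 -0.19   0.117]
scene white 2556 [168.6  15.7] [-1.78  -2.417 -0.763] [-0.981 -2.317 -0.439]
scene white 456 [557.9   5.7] [-2.138 -0.392 -0.436] [0.004 0.085 0.373]
scene white 4664 [277.2  62.5] [-0.84  -1.475 -0.279] [ 0.183 -0.463  0.193]
scene white 174 [325.6  32.5] [-0.871 -0.971 -0.336] [-0.811 -0.94  -0.166]
scene white 131 [636.7  64.9] [-2.132  0.213 -0.661] [-2.067  0.266 -0.49 ]
scene white 136 [ 2.6 79.9] [-0.145 -2.4   -0.599] [-0.085 -2.35  -0.409]
scene white 62 [208.5  61.5] [-1.128 
[... 1654 characters left out ...]
724 0.033 0.018]
side green 38 [296.3 160.1] [0.581 0.179 0.126]
side green 29 [336.8 162. ] [0.701 0.232 0.082]
side green 25 [249.2 174.9] [0.468 0.21  0.082]
side blue 136 [293.1 173.8] [0.571 0.179 0.091]
side blue 66 [332.1 172.4] [0.683 0.219 0.06 ]
side blue 70 [247.5 187.8] [0.456 0.189 0.06 ]
side brass 612 [290.  200.9] [0.556 0.149 0.032]
side brass 869 [304.2 271.9] [ 0.514 -0.226  0.113]
side rim 673 [304.3 271.8] [ 0.48  -0.263  0.108] [ 0.547 -0.191  0.116]
side white 18136 [180.2  43.7] [-0.376 -0.05  -0.407] [0.973 2.538 0.517]
side white 23 [239.1 237. ] [ 0.406 -0.022  0.054] [ 0.426 -0.008  0.058]
side white 3698 [351.8 346.9] [ 0.49  -0.467 -0.002] [ 0.636 -0.243  0.114]
```

Call:
jog_arm(series=[[[48,-1,-5,0,0,0,85],[48,-1,-5,0,0,0,85],[48,-1,-5,0,0,0,85],[47,-1,-5,0,0,0,85],[0,0,0,0,0,-0.13,85],[0,0,0,0,0,-0.13,85],[0,0,0,0,0,-0.13,85],[0,0,0,0,0,-0.13,85],[0,0,0,0,0,-0.13,85],[0,0,0,0,0,-0.13,85]]])

```text
time_s: 1.15
eef_pos: [0.5708, 0.1911, 0.2509]
eef_rot: [-0.0, 0.383, 0.924, -0.0]
wrist_force: [-0.3, -0.3, -0.9]
opening: 0.995
grasp_force: 0.0
```

```bash
python3 - <<'E'
from h import *
o=ctrl.get_obs(); print(o["eef_pos"],o["eef_rot"],o["wrist_force"])
for k in range(1):
    c=cam("wrist"); np.save("w1.npy",c,allow_pickle=True); cv2.imwrite("pics/w1.png",c["frame"])
P=depthpts(c); M=masks(c["frame"])
for k in ("red","green","blue","brass"):
    for a,ce,m in comps(M[k],30): print(k,a,ce.round(1),np.nanmedian(P[m],0).round(4))
u,v=proj(c,[.571,.191,.1]); u,v=int(u),int(v);print(u,v)
cv2.imwrite("pics/w1c.png",cv2.resize(c["frame"][max(0,v-130):v+130,max(0,u-170):u+170],None,fx=2,fy=2))
E
```

```text
[0.57075678 0.19105798 0.25085603] [-3.45274556e-04  3.82633531e-01  9.23900114e-01 -2.02493964e-04] [-0.30301713 -0.34090854 -0.92579652]
red 376 [203.1 111.9] [0.4545 0.1889 0.0851]
red 674 [310.7 210.2] [0.5628 0.1987 0.1208]
red 278 [424.9 268.9] [0.6771 0.2258 0.085 ]
red 51 [307.9 381. ] [0.7252 0.0308 0.0196]
green 370 [226.  105.6] [0.4643 0.2051 0.0852]
green 689 [310.3 242.5] [0.5788 0.1822 0.1267]
green 259 [440.2 281.3] [0.6961 0.2279 0.0852]
blue 42 [233.6 114.3] [0.4701 0.2014 0.0653]
blue 185 [419.3 256.4] [0.6771 0.2289 0.0572]
brass 120 [317.6 155.4] [0.5451 0.2261 0.0485]
brass 70 [272.9 170. ] [0.525  0.1873 0.0517]
brass 63 [284.3 224.2] [0.5659 0.1597 0.0604]
brass 37 [281. 245.] [0.5778 0.145  0.0605]
brass 100 [293.5 249.2] [0.5879 0.1498 0.0603]
brass 5394 [606.2 364.1] [ 1.8873  0.4064 -0.7394]
brass 36 [  1.6 427.2] [ 0.5001 -0.196   0.1039]
brass 867 [511.7 466.7] [ 2.0674 -0.1334 -0.7396]
311 217
```

View pics/w1c.png

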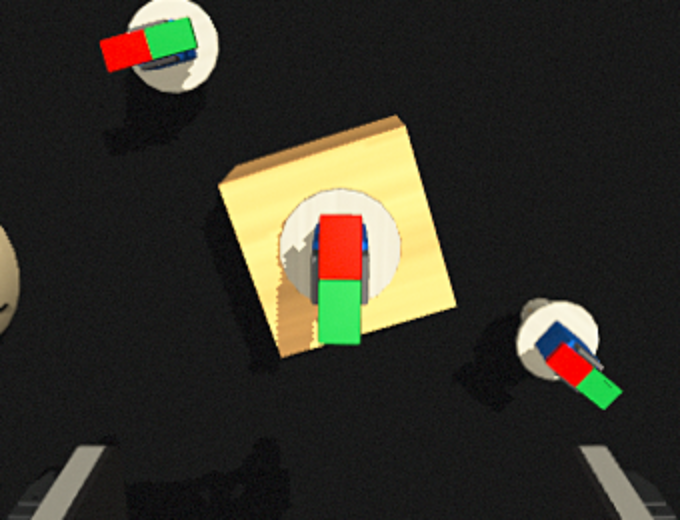

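Three gauges are visible: (215,110) and (430,275) have ~40 mm flanges and stand on the dresser, while (311,222) hangs in the wooden stand with a visibly larger flange. The one in the stand fits the description. Its rocker lies along the tool's x. Next I'll measure the flange and the block top.

```bash
python3 - <<'E'
from h import *
c=np.load("w1.npy",allow_pickle=True).item(); P=depthpts(c); f=c["frame"]
h=cv2.cvtColor(f,cv2.COLOR_BGR2HSV); 
near=np.hypot(P[...,0]-.571,P[...,1]-.191)<.07
top=near&(abs(P[...,2]-.0605)<.004); wood=near&(h[...,1]>60)&(h[...,0]>8)&(h[...,0]<35)&(h[...,2]>60)&(P[...,2]>.055)&(P[...,2]<.0632)
fl=near&(P[...,2]>.0632)&(P[...,2]<.069)
print("z wood",np.nanmedian(P[wood][:,2]),"z fl",np.nanmedian(P[fl][:,2]),fl.sum())
# flange circle by outer contour of (not wood) inside block, ray cast to z=.066
cs,_=cv2.findContours(fl.astype(np.uint8),cv2.RETR_EXTERNAL,cv2.CHAIN_APPROX_NONE)
pts=np.vstack([k[:,0] for k in cs]); W=np.array([plane(c,u,v,.066)[:2] for u,v in pts])
from scipy.optimize import least_squares
s=least_squares(lambda p:np.hypot(W[:,0]-p[0],W[:,1]-p[1])-.027,[.571,.191],loss="soft_l1",f_scale=.0005)
r=np.hypot(*(W-s.x).T);print("flange",s.x,np.percentile(r,[5,50,95]))
(cc,ra)=cv2.minEnclosingCircle(W.astype(np.float32)); print("encl",cc,ra)
# wood square
blk=(wood|fl).astype(np.uint8); cs,_=cv2.findContours(blk,cv2.RETR_EXTERNAL,cv2.CHAIN_APPROX_NONE); k=max(cs,key=cv2.contourArea)
B=np.array([plane(c,u,v,.06)[:2] for u,v in k[:,0]],np.float32); print("block",cv2.minAreaRect(B))
# rocker
M=masks(f)
for n in("red","green"):
    a,ce,m=max(comps(M[n]&near),key=lambda t:t[0]); zt=np.nanmedian(P[m][:,2])
    cs,_=cv2.findContours(m.astype(np.uint8),cv2.RETR_EXTERNAL,cv2.CHAIN_APPROX_NONE)
    B=np.array([plane(c,u,v,zt)[:2] for u,v in cs[0][:,0]],np.float32); print(n,zt,plane(c,*ce,zt),cv2.minAreaRect(B))
rt=np.array([P[..., :][m] ]) 
E
```

```text
z wood 0.060237952366237635 z fl 0.06623505087170925 1586
flange [0.57356014 0.18768985] [0.01318421 0.02589882 0.02714412]
encl (0.5730178356170654, 0.1882382333278656) 0.026960687711834908
block ((0.5730931758880615, 0.18798060715198517), (0.08522624522447586, 0.08600649982690811), 62.41255569458008)
red 0.12076711848318955 [0.56283446 0.19881404 0.12076712] ((0.562919020652771, 0.19845019280910492), (0.015575738623738289, 0.023381901904940605), 44.955650329589844)
green 0.1267089922011912 [0.57877778 0.18233501 0.12670899] ((0.5792366862297058, 0.1820656955242157), (0.015400039032101631, 0.02499002404510975), 44.4017333984375)
```

Call:
jog_arm(series=[[[-3.7,-0.5,0,0,0,0,85],[0,0,36,0,0,0,85],[0,0,36,0,0,0,85],[0,0,36,0,0,0,85],[0,0,30,0,0,0,85],[0,0,22,0,0,0,85],[0,0,14,0,0,0,85],[0,0,7,0,0,0,85],[0,0,0,0,0,0,60],[0,0,0,0,0,0,40]]])

```text
time_s: 2.2
eef_pos: [0.5742, 0.1881, 0.0714]
eef_rot: [0.001, 0.385, 0.923, 0.0]
wrist_force: [0.2, -0.5, -0.2]
opening: 0.689
grasp_force: 0.0
```

Call:
jog_arm(series=[[[0,0,0,0,0,0,28],[0,0,0,0,0,0,24],[0,0,0,0,0,0,20],[0,0,0,0,0,0,15],[0,0,0,0,0,0,10],[0,0,0,0,0,0,10],[0,0,0,0,0,0,10],[0,0,0,0,0,0,10],[0,0,0,0,0,0,10],[0,0,0,0,0,0,10]]])

```text
time_s: 3.2
eef_pos: [0.574, 0.1881, 0.0715]
eef_rot: [0.001, 0.385, 0.923, 0.0]
wrist_force: [-0.3, 0.1, 6.0]
opening: 0.25
grasp_force: 58.9
```

Call:
jog_arm(series=[[[0,0,-4,0,0,0,10],[0,0,-8,0,0,0,10],[0,0,-14,0,0,0,10],[0,0,-20,0,0,0,10],[0,0,-24,0,0,0,10],[0,0,-24,0,0,0,10],[0,0,-22,0,0,0,10],[0,0,-14,0,0,0,10],[0,0,-8,0,0,0,10],[0,0,-2,0,0,0,10]]])

```text
time_s: 4.2
eef_pos: [0.5735, 0.1881, 0.2112]
eef_rot: [0.001, 0.385, 0.923, 0.0]
wrist_force: [-0.1, 0.2, -3.0]
opening: 0.248
grasp_force: 59.0
```

Call:
jog_arm(series=[[[-15,-14,0,0,0,0,10],[-35,-34,0,0,0,0,10],[-35,-34,0,0,0,0,10],[-35,-34,0,0,0,0,10],[-35,-34,0,0,0,0,10],[-35,-34,0,0,0,0,10],[-35,-34,0,0,0,0,10],[-35,-34,0,0,0,0,10],[-35,-34,0,0,0,0,10],[-30,-29,0,0,0,0,10]]])

```text
time_s: 5.2
eef_pos: [0.5768, -0.2668, 0.2086]
eef_rot: [-0.001, 0.386, 0.923, 0.0]
wrist_force: [0.7, 0.5, -3.1]
opening: 0.252
grasp_force: 59.3
```

Call:
jog_arm(series=[[[-15,-13,0,0,0,0,10],[-8,-6,0,0,0,0,10],[0,0,0,0,0,0,10],[0,0,0,0,0,0,10],[0,0,0,0,0,0,10],[0,0,0,0,0,0,10],[0,0,0,0,0,0,10],[0,0,0,0,0,0,10],[0,0,0,0,0,0,10],[0,0,0,0,0,0,10]]])

```text
time_s: 6.2
eef_pos: [0.5806, -0.2942, 0.2103]
eef_rot: [0.0, 0.385, 0.923, -0.0]
wrist_force: [-0.2, 0.0, -2.5]
opening: 0.25
grasp_force: 59.4
```

```bash
python3 - <<'E'
from h import *
o=ctrl.get_obs(); print(o["eef_pos"],o["eef_rot"],o["wrist_force"],o["opening"],o["torque"])
c=cam("wrist"); np.save("w2.npy",c,allow_pickle=True); cv2.imwrite("pics/w2.png",c["frame"])
P=depthpts(c)
near=np.hypot(P[...,0]-.513,P[...,1]+.226)<.06
rim=near&(abs(P[...,2]-.116)<.007)&masks(c["frame"])["brass"]
print("rim z",np.nanmedian(P[rim][:,2]),rim.sum())
zt=np.nanmedian(P[rim][:,2])
cs,_=cv2.findContours(rim.astype(np.uint8),cv2.RETR_CCOMP,cv2.CHAIN_APPROX_NONE)
for k in sorted(cs,key=len)[-3:]:
    B=np.array([plane(c,u,v,zt)[:2] for u,v in k[:,0]],np.float32); e=cv2.fitEllipse(B); print(len(k),e, cv2.minEnclosingCircle(B))
E
```

```text
[ 0.58057309 -0.29422391  0.21033751] [ 4.08831989e-05  3.85172046e-01  9.22844783e-01 -1.63620258e-05] [-0.19937913  0.04536683 -2.52049149] 0.24975400997899153 [ 0.06964521 -0.02253186  0.01125753]
rim z 0.1140368580949088 7456
14 ((0.4844737648963928, -0.22097842395305634), (0.0017779608024284244, 0.0037189158610999584), 133.84715270996094) ((0.48429885506629944, -0.2207360863685608), 0.001815931173041463)
163 ((0.515423595905304, -0.22693279385566711), (0.03280126303434372, 0.033192217350006104), 139.25030517578125) ((0.5156898498535156, -0.22692357003688812), 0.017087023705244064)
499 ((0.5159980654716492, -0.22828873991966248), (0.06259271502494812, 0.06772322952747345), 111.7530746459961) ((0.5152629613876343, -0.22684219479560852), 0.03390108793973923)
```

View pics/w2.png

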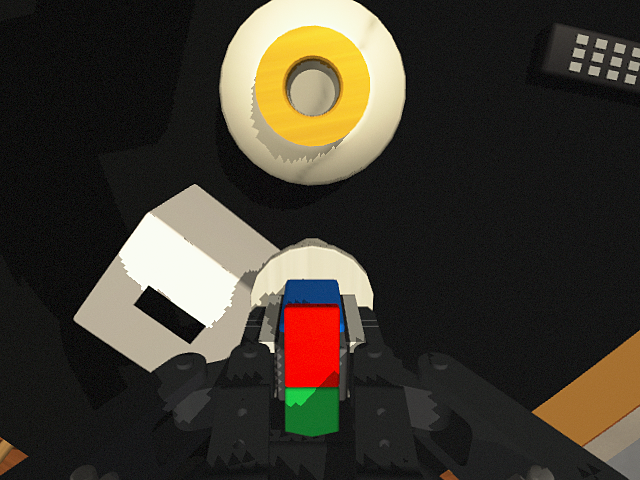

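The bore mouth is at (313,87), round and clear. The held gauge shows at the bottom, its flange top at (312,270) and its rocker red end up at (312,345). I'll measure the held flange with the same camera to cancel bias.

```bash
python3 - <<'E'
from h import *
from scipy.optimize import least_squares
c=np.load("w2.npy",allow_pickle=True).item(); P=depthpts(c)
T=np.array([.58057,-.29422]); tx=np.array([-.7034,.7108]); 
q=R.from_quat([.385172,.922845,0,0]).as_matrix(); print(q.round(4))
tx=q[:2,0]; ty=q[:2,1]
near=np.hypot(P[...,0]-T[0],P[...,1]-T[1])<.04
h=cv2.cvtColor(c["frame"],cv2.COLOR_BGR2HSV)
fl=near&(h[...,1]<60)&(h[...,2]>110)&(P[...,2]>.195)&(P[...,2]<.215)
print(fl.sum(),np.nanpercentile(P[fl][:,2],[5,50,95]))
zt=np.nanmedian(P[fl][:,2])
# outer arc: topmost pixel in each column
vs,us=np.where(fl); W=[]
for u in range(us.min()+3,us.max()-2):
    m=us==u
    if m.any(): W.append(plane(c,u,vs[m].min()-.5,zt)[:2])
W=np.array(W); s=least_squares(lambda p:np.hypot(*(W-p).T)-.027,T,loss="soft_l1",f_scale=.0005)
d=s.x-T; print("flange",s.x,"rel tool x,y mm",d@tx*1e3,d@ty*1e3, np.percentile(np.hypot(*(W-s.x).T),[5,50,95]))
g=np.array([.5731,.1882])-np.array([.574,.1881]); print("at grasp rel",g@tx*1e3,g@ty*1e3)
b=np.array([.5154,-.2269])-T; print("bore rel TCP tool",b@tx*1e3,b@ty*1e3)
# 10-gon vs mouth: outer rim fit
E
```

```text
[[-0.7033  0.7109  0.    ]
 [ 0.7109  0.7033  0.    ]
 [ 0.      0.     -1.    ]]
4410 [0.20330711 0.20489457 0.20597168]
flange [ 0.57991267 -0.29261732] rel tool x,y mm 1.601651832677764 0.659841315941874 [0.02621715 0.02698917 0.02734466]
at grasp rel 0.7040474368668579 -0.5694885482966562
bore rel TCP tool 93.69141092011739 1.0152929615228137
```

Call:
jog_arm(series=[[[10,0.4,0,0,0,0,10],[25,0,0,0,0,0,10],[30,0,0,0,0,0,10],[18,0,0,0,0,0,10],[9.5,0,0,0,0,0,10],[0,0,0,0,0,0,10],[0,0,10,0,0,0,10],[0,0,10,0,0,0,10],[0,0,6,0,0,0,10],[0,0,0,0,0,0,10]]])

```text
time_s: 7.25
eef_pos: [0.515, -0.2279, 0.1821]
eef_rot: [-0.002, 0.385, 0.923, 0.0]
wrist_force: [-0.9, -0.0, -3.6]
opening: 0.253
grasp_force: 59.4
```

```bash
python3 - <<'E'
from h import *
from scipy.optimize import least_squares
o=ctrl.get_obs(); print(o["eef_pos"],o["eef_rot"],o["wrist_force"],o["torque"])
for n in ("scene","side"):
    c=cam(n); np.save(n+"3.npy",c,allow_pickle=True); u,v=map(int,proj(c,[.515,-.227,.13])); cv2.imwrite(f"pics/{n}3.png",cv2.resize(c["frame"][v-60:v+60,u-65:u+65],(390,360),interpolation=cv2.INTER_CUBIC))
cv2.imwrite("pics/c3.png",np.hstack([cv2.imread(f"pics/{n}3.png") for n in("scene","side")]))
E
```

```text
[ 0.5150081  -0.22792946  0.18209383] [-1.75423471e-03  3.85356849e-01  9.22765872e-01  4.08328540e-04] [-0.85979214 -0.01349796 -3.58959368] [-0.00391002  0.01195369  0.05378086]
```

View pics/c3.png

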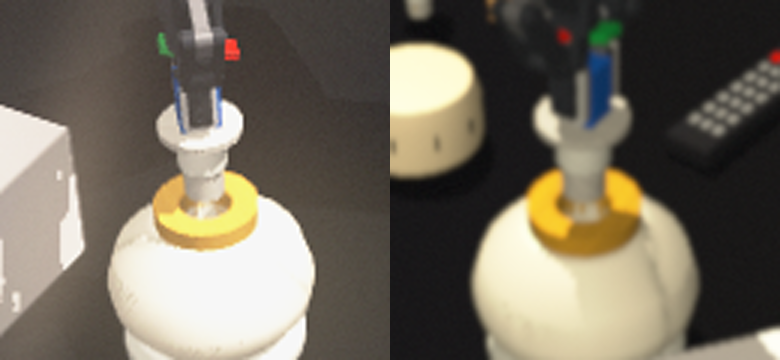

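Crop: from both cameras the head hangs centred over the bore mouth, so I'll go down.

Call:
jog_arm(series=[[[0,0,7,0,0,0,10],[0,0,7,0,0,0,10],[0,0,6,0,0,0,10],[0,0,5,0,0,0,10],[0,0,2,0,0,0,10],[0,0,0,0,0,0,10],[0,0,0,0,0,0,10],[0,0,0,0,0,0,10],[0,0,0,0,0,0,10],[0,0,0,0,0,0,10]]])

```text
time_s: 8.35
eef_pos: [0.5159, -0.2283, 0.1575]
eef_rot: [0.0, 0.385, 0.923, -0.0]
wrist_force: [0.4, 0.2, -4.5]
opening: 0.252
grasp_force: 59.4
```

```bash
python3 - <<'E'
from h import *
o=ctrl.get_obs(); print(o["eef_pos"],o["eef_rot"],o["wrist_force"],o["torque"])
E
```

```text
[ 0.51589549 -0.22828293  0.1575086 ] [ 1.88135019e-04  3.85159236e-01  9.22850110e-01 -4.15384469e-05] [ 0.37014824  0.23123449 -4.4890542 ] [ 0.00780738 -0.04216353 -0.01854348]
```

Call:
jog_arm(series=[[[0,0,1.5,0,0,0,10],[0,0,1,0,0,0,10],[0,0,0.5,0,0,0,10],[0,0,0.5,0,0,0,10],[0,0,0.5,0,0,0,10],[0,0,0.5,0,0,0,10],[0,0,0.5,0,0,0,10],[0,0,0.5,0,0,0,10],[0,0,0.5,0,0,0,10],[0,0,0,0,0,0,10]]])

```text
time_s: 9.35
eef_pos: [0.5158, -0.2282, 0.1512]
eef_rot: [-0.0, 0.385, 0.923, 0.0]
wrist_force: [0.5, -0.4, -2.7]
opening: 0.251
grasp_force: 59.4
```

Call:
jog_arm(series=[[[0,0,0.5,0,0,0,10],[0,0,0.5,0,0,0,10],[0,0,0.5,0,0,0,10],[0,0,0.5,0,0,0,10],[0,0,0,0,0,0,10],[0,0,0,0,0,0,10],[0,0,0,0,0,0,10],[0,0,0,0,0,0,10],[0,0,0,0,0,0,10],[0,0,0,0,0,0,10]]])

```text
time_s: 10.35
eef_pos: [0.5158, -0.2282, 0.1493]
eef_rot: [-0.0, 0.385, 0.923, 0.0]
wrist_force: [0.0, -0.3, -3.6]
opening: 0.247
grasp_force: 59.4
```

Call:
jog_arm(series=[[[0,0,0.5,0,0,0,10],[0,0,0.5,0,0,0,10],[0,0,0.5,0,0,0,10],[0,0,0.5,0,0,0,10],[0,0,0.5,0,0,0,10],[0,0,0.5,0,0,0,10],[0,0,0,0,0,0,10],[0,0,0,0,0,0,10],[0,0,0,0,0,0,10],[0,0,0,0,0,0,10]]])

```text
time_s: 11.35
eef_pos: [0.5158, -0.2282, 0.1463]
eef_rot: [0.0, 0.385, 0.923, -0.0]
wrist_force: [-0.3, -0.4, -3.8]
opening: 0.249
grasp_force: 59.4
```

```bash
python3 - <<'E'
from h import *
o=ctrl.get_obs(); print(o["eef_pos"],o["eef_rot"],o["wrist_force"],o["torque"])
E
```

```text
[ 0.51578659 -0.22821919  0.14630335] [ 3.74293480e-06  3.85155009e-01  9.22851894e-01 -7.44997820e-06] [-0.32678566 -0.39207964 -3.79493513] [ 0.00188541  0.00793841 -0.00900143]
```

Call:
jog_arm(series=[[[0,0,1,0,0,0,10],[0,0,1,0,0,0,10],[0,0,1,0,0,0,10],[0,0,1,0,0,0,10],[0,0,1,0,0,0,10],[0,0,1,0,0,0,10],[0,0,1,0,0,0,10],[0,0,1,0,0,0,10],[0,0,0,0,0,0,10],[0,0,0,0,0,0,10]]])

```text
time_s: 12.35
eef_pos: [0.5158, -0.2282, 0.1383]
eef_rot: [-0.0, 0.385, 0.923, -0.0]
wrist_force: [0.4, 0.0, -2.7]
opening: 0.252
grasp_force: 59.4
```

```bash
python3 - <<'E'
from h import *
o=ctrl.get_obs(); print(o["eef_pos"],o["eef_rot"],o["wrist_force"],o["torque"])
E
```

```text
[ 0.51577802 -0.22823009  0.13826122] [-2.75248342e-05  3.85176895e-01  9.22842760e-01 -7.83058815e-06] [ 0.43112775  0.02037594 -2.74999983] [-0.00900841  0.01937081  0.02089248]
```

Free running in the bore, with no sideways force.

Call:
jog_arm(series=[[[0,0,1,0,0,0,10],[0,0,1,0,0,0,10],[0,0,1,0,0,0,10],[0,0,1,0,0,0,10],[0,0,1,0,0,0,10],[0,0,1,0,0,0,10],[0,0,1,0,0,0,10],[0,0,1,0,0,0,10],[0,0,1,0,0,0,10],[0,0,0.5,0,0,0,10]]])

```text
time_s: 13.35
eef_pos: [0.5158, -0.2282, 0.1287]
eef_rot: [-0.0, 0.385, 0.923, -0.0]
wrist_force: [0.2, -0.9, -3.8]
opening: 0.252
grasp_force: 59.4
```

Call:
jog_arm(series=[[[0,0,0.4,0,0,0,10],[0,0,0.4,0,0,0,10],[0,0,0.4,0,0,0,10],[0,0,0.4,0,0,0,10],[0,0,0.4,0,0,0,10],[0,0,0,0,0,0,10],[0,0,0,0,0,0,10],[0,0,0,0,0,0,10],[0,0,0,0,0,0,10],[0,0,0,0,0,0,10]]])

```text
time_s: 14.35
eef_pos: [0.5158, -0.2282, 0.1268]
eef_rot: [-0.0, 0.385, 0.923, 0.0]
wrist_force: [-0.3, 0.0, -3.7]
opening: 0.245
grasp_force: 59.4
```

Call:
jog_arm(series=[[[0,0,0.25,0,0,0,10],[0,0,0.25,0,0,0,10],[0,0,0.25,0,0,0,10],[0,0,0.25,0,0,0,10],[0,0,0,0,0,0,10],[0,0,0,0,0,0,10],[0,0,0,0,0,0,10],[0,0,0,0,0,0,10],[0,0,0,0,0,0,10],[0,0,0,0,0,0,10]]])

```text
time_s: 15.35
eef_pos: [0.5158, -0.2282, 0.1258]
eef_rot: [-0.0, 0.385, 0.923, -0.0]
wrist_force: [-0.2, 0.8, -3.9]
opening: 0.248
grasp_force: 59.4
```

Call:
jog_arm(series=[[[0,0,0.25,0,0,0,10],[0,0,0.25,0,0,0,10],[0,0,0,0,0,0,10],[0,0,0.25,0,0,0,10],[0,0,0,0,0,0,10],[0,0,0,0,0,0,10],[0,0,0,0,0,0,10],[0,0,0,0,0,0,10],[0,0,0,0,0,0,10],[0,0,0,0,0,0,10]]])

```text
time_s: 16.35
eef_pos: [0.5158, -0.2282, 0.1254]
eef_rot: [0.0, 0.385, 0.923, -0.0]
wrist_force: [-4.3, 1.5, 5.0]
opening: 0.252
grasp_force: 60.4
```

Call:
jog_arm(series=[[[0,0,-0.3,0,0,0,30],[0,0,0,0,0,0,45],[0,0,0,0,0,0,60],[0,0,0,0,0,0,60],[0,0,0,0,0,0,60],[0,0,-10,0,0,0,60],[0,0,-20,0,0,0,60],[0,0,-25,0,0,0,60],[0,0,-20,0,0,0,60],[0,0,-5,0,0,0,50]]])

```text
time_s: 17.35
eef_pos: [0.5173, -0.2292, 0.2089]
eef_rot: [0.003, 0.385, 0.923, -0.001]
wrist_force: [0.7, -0.3, 0.6]
opening: 0.586
grasp_force: 0.0
```

Call:
jog_arm(series=[[[-12,0,0,0,0,0,20],[-11,0,0,0,0,0,0],[0,0,0,0,0,0,0],[0,0,0,0,0,0,0],[0,0,0,0,0,0,0],[0,0,0,0,0,0,0],[0,0,0,0,0,0,0],[0,0,0,0,0,0,0],[0,0,0,0,0,0,0],[0,0,0,0,0,0,0]]])

```text
time_s: 18.35
eef_pos: [0.532, -0.2446, 0.2055]
eef_rot: [0.0, 0.385, 0.923, -0.0]
wrist_force: [0.1, -0.4, -0.3]
opening: -0.001
grasp_force: 0.0
```

```bash
python3 - <<'E'
from h import *
o=ctrl.get_obs(); print(o["eef_pos"],o["eef_rot"],o["wrist_force"],o["torque"],o["opening"])
c=cam("wrist"); np.save("w4.npy",c,allow_pickle=True); cv2.imwrite("pics/w4.png",c["frame"][150:480,150:480])
T=o["eef_pos"][:2]; q=R.from_quat(np.array(o["eef_rot"])[[1,2,3,0]]).as_matrix()
P=depthpts(c);M=masks(c["frame"])
for n in("red","green"):
    for a,ce,m in comps(M[n],100):
        p=np.nanmedian(P[m],0); print(n,a,ce.round(1),p.round(4),((p[:2]-T)@q[:2,:2]*1e3).round(1))
for n in ("scene","side"):
    c=cam(n); u,v=map(int,proj(c,[.515,-.227,.15])); cv2.imwrite(f"pics/{n}4.png",cv2.resize(c["frame"][v-55:v+55,u-60:u+60],(360,330),interpolation=cv2.INTER_CUBIC))
cv2.imwrite("pics/c4.png",np.hstack([cv2.imread(f"pics/{n}4.png") for n in("scene",)]+[cv2.imread("pics/w4.png")]))
E
```

```text
[ 0.53196763 -0.24455249  0.20546653] [ 9.40951276e-05  3.85142002e-01  9.22857317e-01 -4.57507828e-05] [ 0.0756616  -0.41736111 -0.30176594] [0.0255893  0.00166835 0.02220979] -0.000935383855735021
red 1699 [311.5 204.6] [ 0.5051 -0.2166  0.1747] [38.8  0.6]
green 1729 [311.5 256. ] [ 0.5215 -0.2332  0.1805] [15.4  0.6]
```

View pics/c4.png

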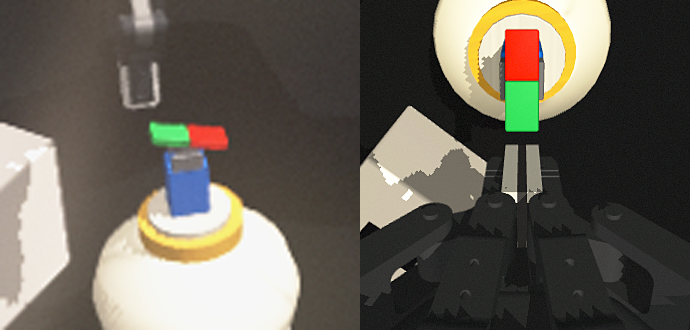

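Crop: the gauge is home with its flange on the brass, the green end raised and the closed fingertips just outboard and above. I'll press slowly on the green end.

Call:
jog_arm(series=[[[0,0,6,0,0,0,0],[0,0,8,0,0,0,0],[0,0,5,0,0,0,0],[0,0,1,0,0,0,0],[0,0,0.5,0,0,0,0],[0,0,0.5,0,0,0,0],[0,0,0.5,0,0,0,0],[0,0,0.5,0,0,0,0],[0,0,0.5,0,0,0,0],[0,0,0,0,0,0,0]]])

```text
time_s: 19.5
eef_pos: [0.5322, -0.2447, 0.1833]
eef_rot: [0.0, 0.385, 0.923, -0.0]
wrist_force: [0.7, -0.3, 1.8]
opening: -0.003
grasp_force: 1.0
```

Call:
jog_arm(series=[[[0,0,0.4,0,0,0,0],[0,0,0.4,0,0,0,0],[0,0,0.4,0,0,0,0],[0,0,0.4,0,0,0,0],[0,0,0.4,0,0,0,0],[0,0,0,0,0,0,0],[0,0,0,0,0,0,0],[0,0,0,0,0,0,0],[0,0,0,0,0,0,0],[0,0,0,0,0,0,0]]])

```text
time_s: 20.5
eef_pos: [0.5317, -0.2444, 0.1805]
eef_rot: [-0.0, 0.385, 0.923, 0.0]
wrist_force: [1.6, -1.0, 2.6]
opening: 0.0
grasp_force: 0.9
```

Call:
jog_arm(series=[[[0,0,0.4,0,0,0,0],[0,0,0.4,0,0,0,0],[0,0,0.4,0,0,0,0],[0,0,0.4,0,0,0,0],[0,0,0.4,0,0,0,0],[0,0,0,0,0,0,0],[0,0,0,0,0,0,0],[0,0,0,0,0,0,0],[0,0,0,0,0,0,0],[0,0,0,0,0,0,0]]])

```text
time_s: 21.5
eef_pos: [0.5319, -0.2445, 0.1788]
eef_rot: [-0.0, 0.385, 0.923, 0.0]
wrist_force: [-0.2, 0.2, -0.1]
opening: 0.002
grasp_force: 0.0
```

```bash
cat > rk.py <<'E'
from h import *
o=ctrl.get_obs(); print(o["time_s"],o["eef_pos"],o["wrist_force"],o["torque"])
c=cam("wrist"); cv2.imwrite("pics/last.png",c["frame"])
T=o["eef_pos"][:2]; q=R.from_quat(np.array(o["eef_rot"])[[1,2,3,0]]).as_matrix()
P=depthpts(c);M=masks(c["frame"])
for n in("red","green"):
    for a,ce,m in comps(M[n],100):
        p=np.nanmedian(P[m],0); print(n,a,ce.round(1),p.round(4),((p[:2]-T)@q[:2,:2]*1e3).round(1))
E
python3 rk.py
```

```text
21.5 [ 0.53191634 -0.24451195  0.17878045] [-0.18518511  0.20257627 -0.09739305] [ 0.00101958 -0.01681894  0.03006976]
red 2395 [311.5 227.5] [ 0.5066 -0.218   0.1781] [36.6  0.6]
green 1404 [311.5 276.8] [ 0.5213 -0.233   0.1781] [15.6  0.5]
```

```bash
cat >> rk.py <<'E'
X=(P[...,:2]-T)@q[:2,:2]*1e3
for n in("red","green"):
    m=M[n]&(abs(X[...,1])<6)&np.isfinite(P[...,2]); k=np.polyfit(X[m][:,0],P[m][:,2]*1e3,1); print(n,"slope",k[0].round(3),"x range",np.percentile(X[m][:,0],[2,98]).round(1))
E
python3 rk.py
```

```text
21.55 [ 0.531957   -0.24454414  0.17882995] [-0.59224116 -0.52922898 -0.24362126] [0.00311489 0.04862695 0.01138961]
red 2392 [311.5 227.5] [ 0.5066 -0.2181  0.1781] [36.6  0.6]
green 1405 [311.5 276.8] [ 0.5214 -0.2331  0.178 ] [15.6  0.6]
red slope -0.029 x range [24.7 47.4]
green slope -0.001 x range [ 8.3 23.2]
```

View pics/last.png

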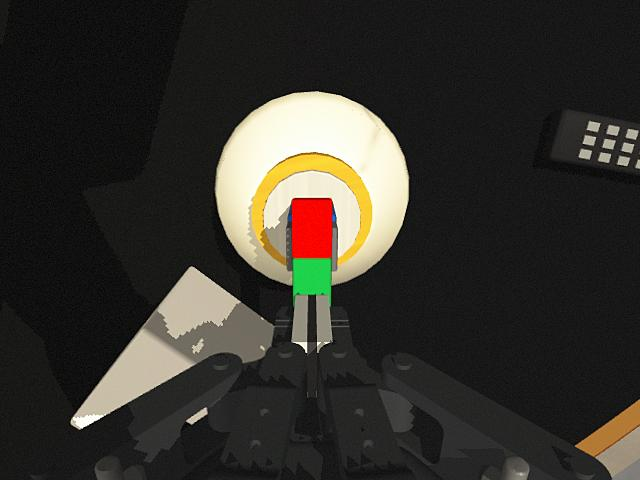

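The rocker stands about level, green at (311,277) partly under the fingertips; it has not snapped yet. I'll press a bit further.

Call:
jog_arm(series=[[[0,0,0.4,0,0,0,0],[0,0,0.4,0,0,0,0],[0,0,0.4,0,0,0,0],[0,0,0.4,0,0,0,0],[0,0,0.4,0,0,0,0],[0,0,0,0,0,0,0],[0,0,0,0,0,0,0],[0,0,0,0,0,0,0],[0,0,0,0,0,0,0],[0,0,0,0,0,0,0]]])

```text
time_s: 22.6
eef_pos: [0.532, -0.2446, 0.1769]
eef_rot: [0.0, 0.385, 0.923, 0.0]
wrist_force: [-0.8, -0.4, 0.1]
opening: 0.003
grasp_force: 0.0
```

```bash
python3 rk.py
```

```text
22.6 [ 0.53199255 -0.24457608  0.17686745] [-0.83023744 -0.39050125  0.13419812] [0.00455451 0.01592773 0.04054008]
red 2345 [311.5 237.7] [ 0.5083 -0.2199  0.181 ] [34.2  0.6]
green 1049 [311.5 281.2] [ 0.5228 -0.2345  0.176 ] [13.6  0.6]
red slope 0.192 x range [21.5 44.3]
green slope 0.253 x range [ 7.5 20. ]
```

Snapped: the green half slopes down at 0.25 rad, so the gauge is free. Now up, across to the red end and press it.

Call:
jog_arm(series=[[[0,0,-8,0,0,0,0],[0,0,-12,0,0,0,0],[0,0,-6,0,0,0,0],[16,0,0,0,0,0,0],[20,0,0,0,0,0,0],[12,0,0,0,0,0,0],[0,0,0,0,0,0,0],[0,0,8,0,0,0,0],[0,0,7,0,0,0,0],[0,0,2,0,0,0,0]]])

```text
time_s: 23.65
eef_pos: [0.4979, -0.2105, 0.1843]
eef_rot: [-0.001, 0.385, 0.923, 0.0]
wrist_force: [0.1, -0.9, 0.1]
opening: -0.005
grasp_force: 0.0
```

```bash
python3 rk.py
```

```text
23.65 [ 0.49786566 -0.21045353  0.18429934] [ 0.061564   -0.85661281  0.13326308] [ 0.0091102   0.00553339 -0.05329398]Traceback (most recent call last):
  File "rk.py", line 11, in <module>
    m=M[n]&(abs(X[...,1])<6)&np.isfinite(P[...,2]); k=np.polyfit(X[m][:,0],P[m][:,2]*1e3,1); print(n,"slope",k[0].round(3),"x range",np.percentile(X[m][:,0],[2,98]).round(1))
                                                      ~~~~~~~~~~^^^^^^^^^^^^^^^^^^^^^^^^^^^
    raise TypeError("expected non-empty vector for x")
TypeError: expected non-empty vector for x
```

Call:
jog_arm(series=[[[0,0,0.4,0,0,0,0],[0,0,0.4,0,0,0,0],[0,0,0.4,0,0,0,0],[0,0,0.4,0,0,0,0],[0,0,0.4,0,0,0,0],[0,0,0.4,0,0,0,0],[0,0,0.4,0,0,0,0],[0,0,0.4,0,0,0,0],[0,0,0,0,0,0,0],[0,0,0,0,0,0,0]]])

```text
time_s: 24.7
eef_pos: [0.4984, -0.2105, 0.1831]
eef_rot: [0.0, 0.385, 0.923, -0.0]
wrist_force: [-1.5, 1.5, 5.3]
opening: 0.0
grasp_force: 2.7
```

Call:
jog_arm(series=[[[0,0,0.4,0,0,0,0],[0,0,0.4,0,0,0,0],[0,0,0.4,0,0,0,0],[0,0,0.4,0,0,0,0],[0,0,0.4,0,0,0,0],[0,0,0.4,0,0,0,0],[0,0,0,0,0,0,0],[0,0,0,0,0,0,0],[0,0,0,0,0,0,0],[0,0,0,0,0,0,0]]])

```text
time_s: 25.7
eef_pos: [0.4982, -0.2104, 0.1801]
eef_rot: [-0.0, 0.385, 0.923, 0.0]
wrist_force: [-0.6, 0.3, 2.0]
opening: -0.001
grasp_force: 1.0
```

Call:
jog_arm(series=[[[0,0,0.4,0,0,0,0],[0,0,0.4,0,0,0,0],[0,0,0.4,0,0,0,0],[0,0,0.4,0,0,0,0],[0,0,0.4,0,0,0,0],[0,0,0.4,0,0,0,0],[0,0,0.4,0,0,0,0],[0,0,0.4,0,0,0,0],[0,0,0,0,0,0,0],[0,0,0,0,0,0,0]]])

```text
time_s: 26.7
eef_pos: [0.4981, -0.2104, 0.1769]
eef_rot: [-0.0, 0.385, 0.923, 0.0]
wrist_force: [-0.9, 0.8, 2.1]
opening: -0.0
grasp_force: 1.1
```

```bash
cat > sc.py <<'E'
from h import *
for n in("scene","side"):
    c=cam(n);P=depthpts(c);M=masks(c["frame"])
    near=np.hypot(P[...,0]-.515,P[...,1]+.227)<.045
    for k in("red","green"):
        for a,ce,m in comps(M[k]&near,10): print(n,k,a,ce.round(1),np.nanmedian(P[m],0).round(4))
E
python3 sc.py
```

```text
scene red 28 [279.4 160.1] [ 0.5091 -0.2196  0.1767]
side red 59 [297.3 240.9] [ 0.5036 -0.2219  0.1766]
side green 97 [310.1 243.8] [ 0.5219 -0.2383  0.1781]
```

Call:
jog_arm(series=[[[0,0,0.4,0,0,0,0],[0,0,0.4,0,0,0,0],[0,0,0.4,0,0,0,0],[0,0,0.4,0,0,0,0],[0,0,0.4,0,0,0,0],[0,0,0,0,0,0,0],[0,0,0,0,0,0,0],[0,0,0,0,0,0,0],[0,0,0,0,0,0,0],[0,0,0,0,0,0,0]]])

```text
time_s: 27.8
eef_pos: [0.4982, -0.2105, 0.1751]
eef_rot: [0.0, 0.385, 0.923, -0.0]
wrist_force: [0.2, 0.2, -0.2]
opening: -0.002
grasp_force: 0.0
```

```bash
python3 sc.py
```

```text
scene red 18 [280.3 160.6] [ 0.5094 -0.2182  0.176 ]
scene red 11 [287.7 163.6] [ 0.5046 -0.2046  0.171 ]
side red 50 [295.6 242. ] [ 0.5015 -0.2203  0.1735]
side green 86 [309.2 242.5] [ 0.5207 -0.2371  0.1804]
```

Locked again: green is up at 0.1804, red down, force zero. I'll rise, recentre, open and check.

Call:
jog_arm(series=[[[0,0,-8,0,0,0,0],[0,0,-14,0,0,0,0],[0,0,-13,0,0,0,30],[-8,0,0,0,0,0,60],[-12,0,0,0,0,0,60],[-5,0,0,0,0,0,60],[0,0,0,0,0,0,60],[0,0,0,0,0,0,60],[0,0,0,0,0,0,60],[0,0,0,0,0,0,60]]])

```text
time_s: 28.9
eef_pos: [0.5156, -0.228, 0.2098]
eef_rot: [-0.0, 0.385, 0.923, 0.0]
wrist_force: [0.4, -0.0, -0.6]
opening: 0.702
grasp_force: 0.0
```

```bash
python3 rk.py; python3 sc.py
```

```text
28.9 [ 0.51557402 -0.22796264  0.20979029] [ 0.37083549 -0.03759825 -0.64158791] [0.00478581 0.01873042 0.03788888]
red 1534 [311.5 248.5] [ 0.505  -0.2165  0.1747] [15.6  0.6]
green 1502 [311.5 296.9] [ 0.5216 -0.2333  0.1804] [-8.   0.5]
red slope -0.254 x range [ 4.4 26.3]
green slope 1.102 x range [-19.2   3. ]
scene red 75 [284.1 161.4] [ 0.5046 -0.2121  0.1736]
scene green 36 [270.1 159.2] [ 0.52   -0.2326  0.1803]
side red 70 [295.2 241.2] [ 0.5005 -0.2175  0.1732]
side green 90 [309.3 242.5] [ 0.5205 -0.2374  0.1802]
```

Call:
jog_arm(series=[[[0,0,10,0,0,0,60],[0,0,18,0,0,0,60],[0,0,20,0,0,0,60],[0,0,18,0,0,0,60],[0,0,11,0,0,0,60],[0,0,5,0,0,0,60],[0,0,1.5,0,0,0,60],[0,0,0,0,0,0,60],[0,0,0,0,0,0,60],[0,0,0,0,0,0,50]]])

```text
time_s: 30.05
eef_pos: [0.5162, -0.2285, 0.1274]
eef_rot: [0.001, 0.385, 0.923, -0.0]
wrist_force: [0.7, 0.3, -0.2]
opening: 0.588
grasp_force: 0.0
```

Call:
jog_arm(series=[[[0,0,0,0,0,0,40],[0,0,0,0,0,0,32],[0,0,0,0,0,0,26],[0,0,0,0,0,0,23.5],[0,0,0,0,0,0,22],[0,0,0,0,0,0,20],[0,0,0,0,0,0,15],[0,0,0,0,0,0,10],[0,0,0,0,0,0,10],[0,0,0,0,0,0,10]]])

```text
time_s: 31.05
eef_pos: [0.5158, -0.2282, 0.1267]
eef_rot: [-0.0, 0.385, 0.923, -0.0]
wrist_force: [-2.0, 0.6, 3.3]
opening: 0.249
grasp_force: 58.5
```

```bash
python3 -c "
from h import *
o=ctrl.get_obs(); print(o['eef_pos'],o['wrist_force'],o['torque'])"
```

```text
[ 0.51578804 -0.22820819  0.12665936] [-2.01209246  0.64360036  3.33127694] [0.15747601 0.20683284 0.04924921]
```

Call:
jog_arm(series=[[[0,0,-0.5,0,0,0,10],[0,0,-0.5,0,0,0,10],[0,0,-1,0,0,0,10],[0,0,-1,0,0,0,10],[0,0,-1,0,0,0,10],[0,0,-1.5,0,0,0,10],[0,0,-1.5,0,0,0,10],[0,0,-1.5,0,0,0,10],[0,0,-1.5,0,0,0,10],[0,0,-1.5,0,0,0,10]]])

```text
time_s: 32.05
eef_pos: [0.5157, -0.2282, 0.1382]
eef_rot: [-0.0, 0.385, 0.923, 0.0]
wrist_force: [-0.3, 0.6, -3.6]
opening: 0.248
grasp_force: 58.7
```

Call:
jog_arm(series=[[[0,0,-2,0,0,0,10],[0,0,-2,0,0,0,10],[0,0,-2,0,0,0,10],[0,0,-2,0,0,0,10],[0,0,-2,0,0,0,10],[0,0,-2,0,0,0,10],[0,0,-2,0,0,0,10],[0,0,-2,0,0,0,10],[0,0,-2,0,0,0,10],[0,0,-2,0,0,0,10]]])

```text
time_s: 33.05
eef_pos: [0.5158, -0.2282, 0.1582]
eef_rot: [-0.0, 0.385, 0.923, 0.0]
wrist_force: [0.0, 1.3, -3.8]
opening: 0.249
grasp_force: 58.7
```

Call:
jog_arm(series=[[[0,0,-2,0,0,0,10],[0,0,-2,0,0,0,10],[0,0,-2,0,0,0,10],[0,0,-3,0,0,0,10],[0,0,-3,0,0,0,10],[0,0,-6,0,0,0,10],[0,0,-10,0,0,0,10],[0,0,-12,0,0,0,10],[0,0,-10,0,0,0,10],[0,0,-3,0,0,0,10]]])

```text
time_s: 34.05
eef_pos: [0.5167, -0.2288, 0.2133]
eef_rot: [0.002, 0.385, 0.923, -0.0]
wrist_force: [0.4, -0.1, -4.4]
opening: 0.248
grasp_force: 58.7
```

Call:
jog_arm(series=[[[12.7,16.7,0,0,0,0,10],[25.5,33.4,0,0,0,0,10],[25.5,33.4,0,0,0,0,10],[25.5,33.4,0,0,0,0,10],[25.5,33.4,0,0,0,0,10],[25.5,33.4,0,0,0,0,10],[25.5,33.4,0,0,0,0,10],[25.5,33.4,0,0,0,0,10],[25.5,33.4,0,0,0,0,10],[25.5,33.4,0,0,0,0,10]]])

```text
time_s: 35.05
eef_pos: [0.571, 0.1689, 0.2112]
eef_rot: [0.0, 0.385, 0.923, 0.0]
wrist_force: [0.5, -0.1, -3.8]
opening: 0.248
grasp_force: 59.1
```

Call:
jog_arm(series=[[[12.7,16.8,0,0,0,0,10],[0,0,0,0,0,0,10],[0,0,0,0,0,0,10],[0,0,0,0,0,0,10],[0,0,8,0,0,0,10],[0,0,12,0,0,0,10],[0,0,12,0,0,0,10],[0,0,8,0,0,0,10],[0,0,0,0,0,0,10],[0,0,0,0,0,0,10]]])

```text
time_s: 36.05
eef_pos: [0.5739, 0.1879, 0.1707]
eef_rot: [-0.0, 0.385, 0.923, -0.0]
wrist_force: [-0.2, -0.3, -2.2]
opening: 0.251
grasp_force: 59.4
```

```bash
python3 - <<'E'
from h import *
o=ctrl.get_obs(); print(o["eef_pos"],o["eef_rot"],o["wrist_force"])
out=[]
for n in ("scene","side"):
    c=cam(n); u,v=map(int,proj(c,[.573,.188,.1])); print(n,u,v); s=60 if n=="scene" else 45
    out.append(cv2.resize(c["frame"][v-s:v+s,u-s:u+s],(390,390),interpolation=cv2.INTER_CUBIC))
cv2.imwrite("pics/c5.png",np.hstack(out))
E
```

```text
[0.57391147 0.18791235 0.17066307] [-3.04474051e-04  3.85181291e-01  9.22840859e-01 -1.70530709e-04] [-0.18029587 -0.25338    -2.15809488]
scene 465 295
side 293 168
```

View pics/c5.png

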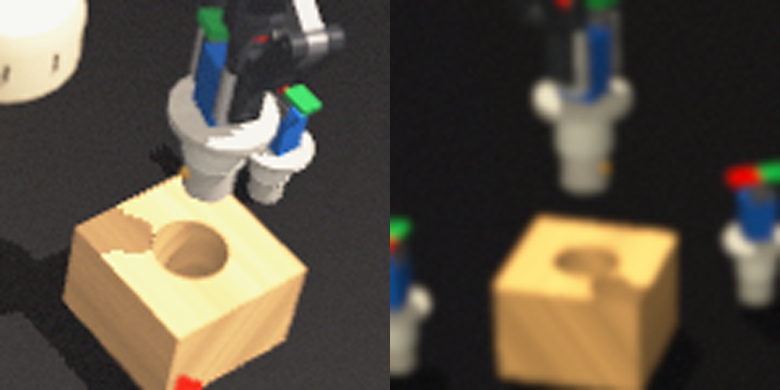

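Crop: the gauge hangs over the empty hole in both views, with a plunger visible and green still raised. I'll lower it in.

Call:
jog_arm(series=[[[0,0,10,0,0,0,10],[0,0,16,0,0,0,10],[0,0,12,0,0,0,10],[0,0,7,0,0,0,10],[0,0,3,0,0,0,10],[0,0,3,0,0,0,10],[0,0,3,0,0,0,10],[0,0,3,0,0,0,10],[0,0,3,0,0,0,10],[0,0,0,0,0,0,10]]])

```text
time_s: 37.15
eef_pos: [0.5738, 0.1879, 0.1107]
eef_rot: [-0.0, 0.385, 0.923, -0.0]
wrist_force: [-0.9, 0.0, -3.5]
opening: 0.245
grasp_force: 59.5
```

Call:
jog_arm(series=[[[0,0,3,0,0,0,10],[0,0,3,0,0,0,10],[0,0,3,0,0,0,10],[0,0,3,0,0,0,10],[0,0,3,0,0,0,10],[0,0,3,0,0,0,10],[0,0,3,0,0,0,10],[0,0,3,0,0,0,10],[0,0,0,0,0,0,10],[0,0,0,0,0,0,10]]])

```text
time_s: 38.15
eef_pos: [0.574, 0.188, 0.087]
eef_rot: [-0.0, 0.385, 0.923, -0.0]
wrist_force: [-0.1, -0.3, -2.7]
opening: 0.249
grasp_force: 59.5
```

Free so far, 14 mm to go.

Call:
jog_arm(series=[[[0,0,2,0,0,0,10],[0,0,2,0,0,0,10],[0,0,2,0,0,0,10],[0,0,2,0,0,0,10],[0,0,1.5,0,0,0,10],[0,0,1,0,0,0,10],[0,0,1,0,0,0,10],[0,0,0.8,0,0,0,10],[0,0,0.5,0,0,0,10],[0,0,0,0,0,0,10]]])

```text
time_s: 39.15
eef_pos: [0.574, 0.188, 0.0742]
eef_rot: [-0.0, 0.385, 0.923, -0.0]
wrist_force: [1.0, 0.4, -3.1]
opening: 0.25
grasp_force: 59.5
```

Call:
jog_arm(series=[[[0,0,0.4,0,0,0,10],[0,0,0.4,0,0,0,10],[0,0,0.3,0,0,0,10],[0,0,0.2,0,0,0,10],[0,0,0,0,0,0,10],[0,0,0,0,0,0,10],[0,0,0,0,0,0,10],[0,0,0,0,0,0,10],[0,0,0,0,0,0,10],[0,0,0,0,0,0,10]]])

```text
time_s: 40.15
eef_pos: [0.574, 0.188, 0.073]
eef_rot: [0.0, 0.385, 0.923, 0.0]
wrist_force: [0.3, -0.1, -3.3]
opening: 0.247
grasp_force: 59.5
```

Call:
jog_arm(series=[[[0,0,0.2,0,0,0,10],[0,0,0.2,0,0,0,10],[0,0,0.2,0,0,0,10],[0,0,0,0,0,0,10],[0,0,0,0,0,0,10],[0,0,0,0,0,0,10],[0,0,0,0,0,0,10],[0,0,0,0,0,0,10],[0,0,0,0,0,0,10],[0,0,0,0,0,0,10]]])

```text
time_s: 41.15
eef_pos: [0.5741, 0.188, 0.0727]
eef_rot: [0.0, 0.385, 0.923, -0.0]
wrist_force: [-3.9, -0.9, 5.1]
opening: 0.251
grasp_force: 60.4
```

Seated: the force is +5 N and it has stopped. I'll open and rise clear.

Call:
jog_arm(series=[[[0,0,-0.3,0,0,0,26],[0,0,0,0,0,0,35],[0,0,0,0,0,0,50],[0,0,0,0,0,0,60],[0,0,0,0,0,0,60],[0,0,0,0,0,0,60],[0,0,-8,0,0,0,60],[0,0,-18,0,0,0,60],[0,0,-25,0,0,0,60],[0,0,-25,0,0,0,60]]])

```text
time_s: 42.15
eef_pos: [0.5739, 0.1879, 0.1498]
eef_rot: [-0.0, 0.385, 0.923, -0.0]
wrist_force: [-0.7, 0.3, 0.7]
opening: 0.703
grasp_force: 0.0
```

Call:
jog_arm(series=[[[0,0,-25,0,0,0,60],[0,0,-25,0,0,0,60],[0,0,-20,0,0,0,60],[0,0,-10,0,0,0,60],[0,0,0,0,0,0,60],[0,0,0,0,0,0,60],[0,0,0,0,0,0,60],[0,0,0,0,0,0,60],[0,0,0,0,0,0,60],[0,0,0,0,0,0,60]]])

```text
time_s: 43.15
eef_pos: [0.5739, 0.1879, 0.2281]
eef_rot: [-0.0, 0.385, 0.923, -0.0]
wrist_force: [0.2, 0.5, 0.5]
opening: 0.7
grasp_force: 0.0
```

```bash
python3 rk.py; python3 - <<'E'
from h import *
out=[]
for n in ("wrist","scene"):
    c=cam(n); u,v=map(int,proj(c,[.573,.188,.08])); s=100 if n=="wrist" else 60
    out.append(cv2.resize(c["frame"][v-s:v+s,u-s:u+s],(390,390),interpolation=cv2.INTER_CUBIC))
    if n=="wrist":
        P=depthpts(c);h=cv2.cvtColor(c["frame"],cv2.COLOR_BGR2HSV); fl=(np.hypot(P[...,0]-.573,P[...,1]-.188)<.04)&(P[...,2]>.0632)&(P[...,2]<.07); print("flange z",np.nanpercentile(P[fl][:,2],[5,50,95]))
        W=np.array([plane(c,u,v,.066)[:2] for v,u in np.argwhere(fl)],np.float32); print(cv2.minEnclosingCircle(W))
cv2.imwrite("pics/c6.png",np.hstack(out))
E
```

```text
43.15 [0.57387067 0.18791944 0.22812715] [0.15750508 0.4709576  0.50050008] [0.0101733  0.00086267 0.01651395]
red 436 [193.5 106.4] [0.4545 0.1892 0.0852] [ 84.8 -84. ]
red 804 [312. 212.] [0.5635 0.1995 0.1207] [15.5  0.8]
red 311 [433.6 274. ] [0.6771 0.226  0.0851] [-45.5 100.2]
green 443 [218.1  99.3] [0.4642 0.2051 0.0851] [ 89.3 -65.9]
green 806 [312.  247.9] [0.58   0.1828 0.1268] [-7.9  0.8]
green 291 [449.9 287.2] [0.6962 0.228  0.0852] [-57.6 115.2]
red slope 0.425 x range [-219.9   26.5]
green slope -0.258 x range [-19.1   2.9]
flange z [0.06507294 0.06620885 0.06737213]
((0.5739240646362305, 0.18880502879619598), 0.0270706620067358)
```

View pics/c6.png

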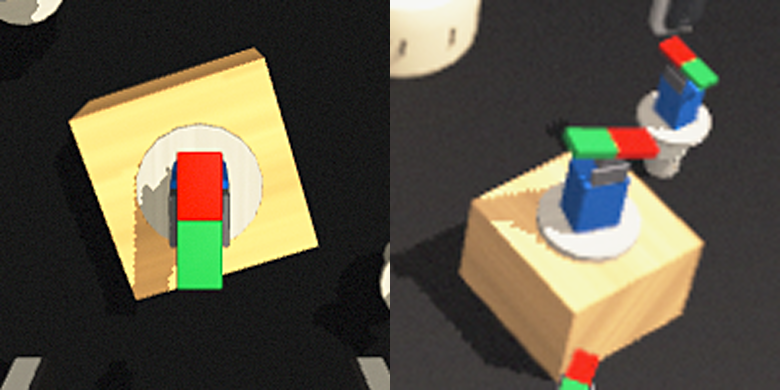

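The gauge stands upright in its stand: flange top at 66 mm, about 1 mm off centre, locked with green up and let go.

```bash
python3 -c "
from bench import ctrl
print(ctrl.hand_in())"
```

```text
the job is handed in; nothing more can be done
None
```

The bore was measured and the locked gauge is back in its stand, upright and released, and the job is handed in at about 43 s; the hand-in gave no verdict, and I could not read the plunger width directly.

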